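Slide a camera module along the rail into the test jig's corner pocket

ROBOT

A 7-joint arm with a two-finger parallel gripper is mounted at the origin on the work surface. World frame = base frame: x ahead of the robot, y to its left, z up, the work surface at z = 0. Lengths are in m, angles in rad, forces in N, time in s.
With the tool pointing down it reaches from about 0.425 to 0.925 m from the base axis. Payload 6.8 kg.
Tool frame: the origin (TCP) lies on the centre line of the jaws, within the pads' length; the fingertips stand 19 mm ahead of it and the grasp point (between the pads) is the TCP; z points along the fingers, y is the line along which they close (so a half turn about z gives the same grasp; the last joint's range is limited). The gripper opens to 85 mm and grips with 20 to 120 N. Pads are 22 mm wide; open, the fingers measure 114 mm over their backs; the gripper's body (76 mm by 85 mm) begins 54 mm behind the grasp point. The pads swing forward as they close: fully open they stand 13 mm farther back than shut.
Start: joints at [-1.416, 0.477, 0.022, 1.555, -0.011, 1.109, -0.083], TCP at [0.175, 0.652, 0.25] pointing down, gripper open.
Joint ranges: [-2.96, 2.96], [-0.34, 2.1], [-1.41, 1.46], [0.24, 2.44], [-1.37, 4.51], [0.17, 1.92], [-2.96, 2.96]. Speed limits (rad/s): [2.39, 2.39, 3.14, 3.14, 3.14, 3.14, 3.14].

INTERFACE

Orientations are given as a rotation vector (axis times angle).
In Python, from bench import r gives the robot as it stands. The module is installed in compiled form; this text tells all that it offers.
- The arm moves only by the tool arm_command, never from a script. Its argument "rows" is a list of rows, each an object of numbers: "fingers": the opening, from -1 (shut) to 1 (fully open); "x", "y", "z": the shift along the tool's x, y, z in m; "ax", "ay", "az": the turn, a rotation vector about the tool's x, y, z in degrees. In form: [{"fingers": .., "x": .., "y": .., "z": .., "ax": .., "ay": .., "az": ..}, ...]. A call has 1 to 10 rows; each row shifts and turns the commanded pose from where the row before left it, along the tool's axes as they then stand; what a row does not reach is not made up. A row lasts 1/12 s, in which the tool goes at most 41.7 mm and 7.16 degrees, less where a joint would pass 70% of its speed; a pose out of reach is approached as far as the arm can. A call is refused whole if a number of a shift passes 0.0417 or a number of a turn 7.16, either way. A call with a gripper value outside its range is refused whole. The fingers move at their own pace and stop on an object; "grip_force" is the grip in N (left out, the last holds). Time passes only in rows, so rows that do not move let the fingers close. It gives the time, the measured TCP pose, the force, the opening and the grip force at its end, in the units of the state.
- r.get_obs(): the state, without advancing time (a new reading comes with each control period).
- r.grab_frame(name): name is "scene" or "side" or "wrist"; returns a dict with "frame" (420x560x3 uint8, red, green, blue), "depth" (420x560 float32, m along the optical axis (not along the pixel's ray), 0 where there is no reading), "K" (3x3 intrinsics, pixels), "world_from_camera" (4x4, takes a point from camera to world coordinates). Camera axes: x right, y down, z forward; pixel columns grow to the right and rows downward; lengths in m; the calibration is good to about 2 mm. A picture is of the moment at which its call begins.
- r.hand_in(): hands the job in; it is judged then, once.
The state is a dict: "clock": time; "joints": joint angles; "qvel": joint speeds; "tau": joint torques, N m; "tcp_pos": TCP position; "orientation": TCP orientation; "contact_force": force on the tool from outside, world axes, zero at the start; "moment": the same for the moment, N m; "grip_width": finger opening in m; "gripper_force": force on a finger pad.
Only numpy, scipy, OpenCV 4.12 (cv2) and the standard library are available. Lean on these libraries where they do the work, as an engineer would, in place of code of your own. Each camera call takes 0.05 s, during which the arm holds its last target. There are 200 camera calls.

TASK

Load the little black camera module into the test jig using only the fingertips: push it flat against the red rail where it is, well before the pocket, then slide it along, keeping it against the rail all the way, into the corner pocket until it sits fully home against the black end stop. Only push it, never lift it off the plate, and leave everything else on the bench where it lies. Finish with the robot clear of everything.

Things in the scene. Friction and masses are not known exactly. Their poses are not given: they have to be found in the camera images.
- jig: Camera test jig, fixed to the bench: flat pale metal plate 170 (its x) by 280 (its y) by 8 mm with a red rail, a black end stop and a small yellow lip on top. Origin at the centre of the plate's underside, z up; plate top at z = 8 mm. Plate, rail and stop are slippery (friction about 0.25).
- rail (a point): Point on the foot of the red rail's inner face, in jig axes at x = +45, y = -70, z = 8 mm. The rail is straight, 14 mm wide, stands 8 mm above the plate and runs along jig y from -140 to +100 mm; its inner face looks to jig -x. Axes as the jig's.
- pocket (a point): Corner pocket (green patch): where the module's origin lies when fully home, in jig axes x = +31, y = +84, z = 8 mm. Rail on its +x side; black end stop, face at jig y = +100 mm, x from +1 to +59, 8 mm above the plate; open to -y. Pocket is 32 mm wide in x. Axes as the jig's.
- lip (a point): Middle of the top of the yellow lip opposite the rail, in jig axes x = +9.5, y = +93, z = 13 mm. The lip is 7 mm wide in x, spans y = +86 to +100 mm (up to the end stop), stands 5 mm above the plate; its face towards the rail is at x = +13 mm.
- module: The part to move: loose black block with two round lenses on its top, 28 (its x) by 32 (its y) by 14 mm high, about 40 g, slippery; origin at the centre of its underside, z up. Starts standing on the plate near the jig's -y end, its rail-side face some 20 to 60 mm off the rail, turned up to 0.35 rad from the jig's axes; home, its y is parallel to the jig's y.
- screw_dish: Loose steel dish, 42 mm across, 18 mm high, standing on the jig's plate on the side away from the rail, towards the +y end; origin under its centre. Leave alone.
- battery: Loose flat black phone battery, 38 by 95 by 5 mm, lying on the bench just beyond the rail; origin under its centre. Leave alone.
- phone: Loose white phone with a black screen, 72 by 148 by 8 mm, lying on the bench to the robot's left; origin under its centre. Leave alone.
- red_driver: Loose red screwdriver, 160 mm long, lying on the bench to the robot's right; origin under its middle. Leave alone.
- grey_driver: Loose grey screwdriver, 150 mm long, lying on the bench to the robot's left; origin under its middle. Leave alone.
- tweezers: Loose dark steel tweezers, 136 mm long, 8 mm high, lying on the bench to the robot's right; origin under the middle. Leave alone.
Mind the look-alikes: they are no part of the job. Leave any orange or yellow look-alike of the module alone.

How it is judged:
On the way, in this order (a step that is already met when the one before it is completed fails the run):
1. the module is flat against the rail, still well before the pocket (x of module in the frame of jig above 0.0275 m and y of module in the frame of jig below 0.005 m and angle between the y axis of module and the y axis of jig, either way round below 0.12 rad), for 0.2 s.
2. half-way along, still against the rail (y of module in the frame of jig above 0.03 m and x of module in the frame of jig above 0.026 m).
At the end, for the whole second after the job is handed in: The module stands flat on the plate, at rest in the corner pocket, within 3.5 mm of touching both the rail and the end stop and square to them within 0.12 rad (x of module in the frame of jig above 0.0275 m and y of module in the frame of jig above 0.0805 m and z of module in the frame of jig between 0.005 and 0.011 m and angle between the y axis of module and the y axis of jig, either way round below 0.12 rad and angle between module's own z axis and vertical below 0.1 rad and linear speed of module below 0.01 m/s).
It fails at once if the module leaves the rail by more than 7 mm while it is slid along (y of module in the frame of jig above 0.01 m and x of module in the frame of jig below 0.024 m).
It fails at once if the module is lifted off the plate or tipped (z of module in the frame of jig above 0.014 m or angle between module's own z axis and vertical above 0.4 rad).
It fails at once if another thing on the bench is shifted by more than 15 mm (distance of any of screw_dish, battery, phone, red_driver, grey_driver, tweezers from where it was at the start of the episode above 0.015 m).
It also fails if it takes over 58 s, if anything falls off the work surface, if the arm or the gripper's body presses on something with over 40 N, if the wrist force passes 120 N, or if a joint passes its speed limit or range.

## Working session

There is one attempt and no reset: what is moved stays moved. The work goes in short steps, Python scripts to look and compute and a tool call to move; the robot and the scene stay as the last step left them, time stands still between calls to the robot, and variables do not carry over. Pictures are saved under pics/ and viewed, at most 10 in all, crops included, and the job is handed in when it is done.

Besides the shell and the picture viewer there is one more tool, called after ">>>" by a JSON object that holds its "api" and its "payload", one argument or row to a line. arm_command: Moves the arm, as the interface text tells. Its arguments: {"type":"object","properties":{"rows":{"type":"array"},"grip_force":{"type":"number"}},"required":["rows"]}

```bash
mkdir -p pics
python3 - <<'E'
from bench import r
import cv2,numpy as np,pickle
d={}
for n in("scene","side"):
    f=r.grab_frame(n); d[n]=f
    cv2.imwrite(f"pics/{n}0.png",f["frame"][:,:,::-1])
pickle.dump(d,open("d0.pkl","wb"))
o=r.get_obs();print(o)
E
```

```text
{'clock': 0.1, 'joints': array([-1.41604826,  0.47774563,  0.02237591,  1.55634217, -0.0114995 ,
        1.10929858, -0.0831073 ]), 'qvel': array([-0.001584  , -0.00229349,  0.00030993, -0.00302805,  0.00020101,
       -0.00051352, -0.00132163]), 'tau': array([ 4.10147390e-03, -5.97764075e+01,  1.61357291e+00, -2.81958550e+01,
        1.28164468e-02,  4.93790314e-03,  6.48470888e-06]), 'tcp_pos': array([0.17528506, 0.65132768, 0.24940905]), 'orientation': array([-4.11708157e-01, -3.11441562e+00,  2.61235150e-03]), 'contact_force': array([ 0.72867285,  0.02845896, -0.87833238]), 'moment': array([-0.02808565, -0.03403631,  0.01840099]), 'gripper_force': 0.0, 'grip_width': 0.08528813547189289}
```

View pics/scene0.png

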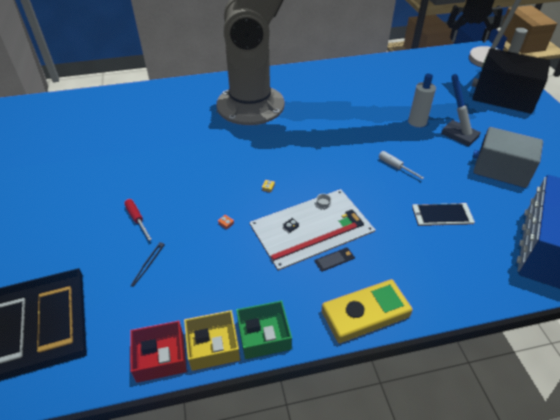

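View pics/side0.png

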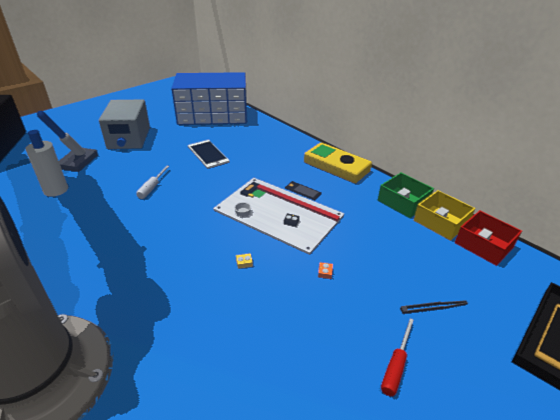

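The black module with lenses on the plate is at scene (291,225) and side (291,219). Things it could be taken for, in scene pixels:
- orange block (226,221)
- yellow block (268,186)
- black blocks in the bins (148,346), (202,336), (253,326)
- battery (335,260)
- dark part beside the pocket (355,217)

I choose (291,225) and will check it in a close crop.

```bash
cat > h.py <<'E'
import numpy as np,cv2
def w2p(f,P):
    T=np.linalg.inv(f["world_from_camera"]);q=T[:3,:3]@np.array(P,float)+T[:3,3];u=f["K"]@q;return u[:2]/u[2]
def p2w(f,u,v,z):
    R=f["world_from_camera"][:3,:3];c=f["world_from_camera"][:3,3]
    d=R@np.linalg.inv(f["K"])@[u,v,1];return c+d*(z-c[2])/d[2]
E
python3 - <<'E'
import pickle,cv2
from h import *
d=pickle.load(open("d0.pkl","rb"))
f=d["scene"]
print(w2p(f,[0,0,0]),w2p(f,[.175,.652,.25]),f["world_from_camera"][:3,3],d["side"]["world_from_camera"][:3,3])
a=cv2.resize(f["frame"][180:275,240:385],None,fx=5,fy=5,interpolation=cv2.INTER_CUBIC)
cv2.imwrite("pics/c1.png",a[:,:,::-1])
f=d["side"]
a=cv2.resize(f["frame"][170:260,205:355],None,fx=5,fy=5,interpolation=cv2.INTER_CUBIC)
cv2.imwrite("pics/c2.png",a[:,:,::-1])
E
```

```text
[250.39686096 105.00178568] [468.60702362  38.98713407] [ 1.37340731 -0.20957267  0.91935473] [ 0.04114614 -0.53357847  0.63977853]
```

View pics/c1.png

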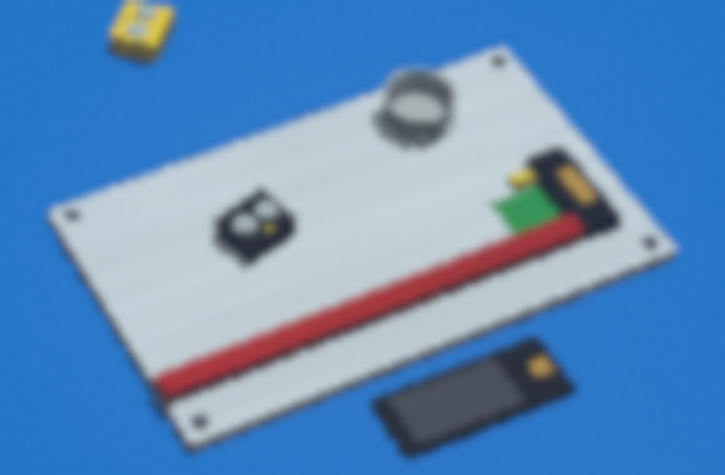

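View pics/c2.png

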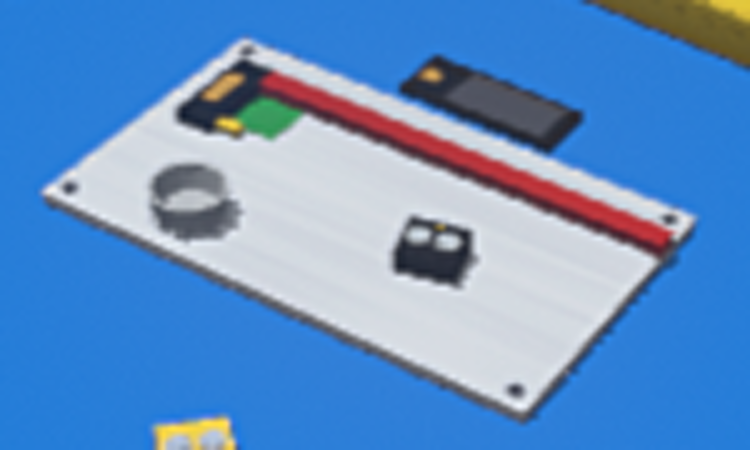

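The crops confirm it: the black two-lens module is at crop 1 (255,225) and crop 2 (435,250). The plate corners, rail, green pocket and dish are also clear.

Run:
```python
import pickle
from h import *
from scipy.optimize import least_squares
d=pickle.load(open("d0.pkl","rb"))
C=dict(scene=((240,180),{(-85,-140):(50,211),(-85,140):(507,45),(85,140):(680,247),(85,-140):(190,447)}),
 side=((205,170),{(85,140):(245,38),(-85,140):(43,192),(-85,-140):(522,414),(85,-140):(695,217)}))
res=[]
def pt(p,x,y,z): c,s=np.cos(p[2]),np.sin(p[2]);return [p[0]+c*x-s*y,p[1]+s*x+c*y,z]
def fun(p,cams=("scene","side")):
    out=[]
    for n in cams:
        o,D=C[n]
        for (x,y),q in D.items():
            out+=list(w2p(d[n],pt(p,x/1e3,y/1e3,.008))-(np.array(o)+(np.array(q)-2)/5))
    return out
s=least_squares(fun,[.6,.1,.2]);p=s.x;print(p,np.round(s.fun,1))
for n in("scene","side"):print(n,least_squares(fun,p,args=((n,),)).x)
def toj(P):c,s=np.cos(p[2]),np.sin(p[2]);v=P[:2]-p[:2];return np.array([c*v[0]+s*v[1],-s*v[0]+c*v[1]])*1e3
for nm,n,q,z in [("module lens mid","scene",(255,217),.022),("module lens mid","side",(433,240),.022),("dish","scene",(417,108),.02),("dish","side",(190,190),.02),("yel","scene",(142,20),.014),("bat","scene",(475,395),.005)]:
    o=C[n][0];P=p2w(d[n],o[0]+(q[0]-2)/5,o[1]+(q[1]-2)/5,z);print(nm,n,P.round(3),toj(P).round(1))
```

```text
[0.59345502 0.05305852 0.23414633] [-0.4 -0.2 -0.3  0.2 -0.3  0.5  0.2 -0.5 -0.2 -0.3 -0.4 -0.5  0.1 -0.4
  0.3 -0.2]
scene [0.59369804 0.05357225 0.23564626]
side [0.59277268 0.05207521 0.23260664]
module lens mid scene [ 0.585 -0.002  0.022] [-21.  -51.1]
module lens mid side [ 0.585 -0.002  0.022] [-20.8 -51.5]
dish scene [0.526 0.103 0.02 ] [-54.3  64.3]
dish side [0.525 0.107 0.02 ] [-54.4  68.9]
yel scene [ 0.418 -0.026  0.014] [-189.  -36.]
bat scene [0.708 0.079 0.005] [117.8  -1.3]
```

Run:
```python
import pickle
from h import *
d=pickle.load(open("d0.pkl","rb"))
for n,l in(("scene",[(421,124),(428,75),(462,138),(455,78),(420,105)]),("side",[(52,190),(38,135),(80,165)])):
    f=d[n]
    for u,v in l:
        z=f["depth"][v,u];P=f["world_from_camera"]@np.append(np.linalg.inv(f["K"])@[u,v,1]*z,1)
        print(n,u,v,P[:3].round(3),p2w(f,u,v,0).round(3))
```

```text
scene 421 124 [0.248 0.518 0.01 ] [0.236 0.526 0.   ]
scene 428 75 [0.217 0.518 0.17 ] [-0.045  0.683  0.   ]
scene 462 138 [0.358 0.602 0.021] [0.334 0.62  0.   ]
scene 455 78 [0.267 0.579 0.18 ] [-0.002  0.771  0.   ]
scene 420 105 [0.241 0.501 0.081] [0.133 0.57  0.   ]
side 52 190 [0.206 0.492 0.018] [0.211 0.522 0.   ]
side 38 135 [0.225 0.507 0.163] [0.287 0.864 0.   ]
side 80 165 [0.309 0.571 0.015] [0.315 0.597 0.   ]
```

>>> {"api": "arm_command", "payload": {
  "rows": [
    {"fingers": -1, "az": -7.12},
    {"fingers": -1, "az": -7.12},
    {"fingers": -1, "az": -7.12},
    {"fingers": -1, "az": -7.12},
    {"fingers": -1}
  ]
}}

```text
validation failed for argument at $.ro...
```

>>> {"api": "arm_command", "payload": {
  "rows": [
    {"fingers": -1, "x": 0, "y": 0, "z": -0.015, "ax": 0, "ay": 0, "az": -7.12},
    {"fingers": -1, "x": 0, "y": 0, "z": -0.015, "ax": 0, "ay": 0, "az": -7.12},
    {"fingers": -1, "x": 0, "y": 0, "z": -0.015, "ax": 0, "ay": 0, "az": -7.12},
    {"fingers": -1, "x": 0, "y": 0, "z": 0, "ax": 0, "ay": 0, "az": -7.12},
    {"fingers": -1, "x": 0, "y": 0, "z": 0, "ax": 0, "ay": 0, "az": 0}
  ]
}}

```text
clock: 0.52
tcp_pos: [0.1755, 0.6521, 0.296]
orientation: [-0.374, 3.119, 0.002]
contact_force: [0.0, -0.6, 0.3]
grip_width: 0.0253
gripper_force: 0.0
```

>>> {"api": "arm_command", "payload": {
  "rows": [
    {"fingers": -1, "x": -0.0097, "y": -0.0365, "z": 0, "ax": 0, "ay": 0, "az": 0},
    {"fingers": -1, "x": -0.0097, "y": -0.0365, "z": 0, "ax": 0, "ay": 0, "az": 0},
    {"fingers": -1, "x": -0.0097, "y": -0.0365, "z": 0, "ax": 0, "ay": 0, "az": 0},
    {"fingers": -1, "x": -0.0097, "y": -0.0365, "z": 0, "ax": 0, "ay": 0, "az": 0},
    {"fingers": -1, "x": -0.0097, "y": -0.0365, "z": 0, "ax": 0, "ay": 0, "az": 0},
    {"fingers": -1, "x": -0.0097, "y": -0.0365, "z": 0, "ax": 0, "ay": 0, "az": 0},
    {"fingers": -1, "x": -0.0097, "y": -0.0365, "z": 0, "ax": 0, "ay": 0, "az": 0},
    {"fingers": -1, "x": -0.0097, "y": -0.0365, "z": 0, "ax": 0, "ay": 0, "az": 0},
    {"fingers": -1, "x": -0.0097, "y": -0.0365, "z": 0, "ax": 0, "ay": 0, "az": 0},
    {"fingers": -1, "x": -0.0097, "y": -0.0365, "z": 0, "ax": 0, "ay": 0, "az": 0}
  ]
}}

```text
clock: 1.35
tcp_pos: [0.3546, 0.3171, 0.2946]
orientation: [0.36, -3.12, 0.001]
contact_force: [1.1, 0.4, 0.9]
grip_width: 0.0005
gripper_force: 0.0
```

>>> {"api": "arm_command", "payload": {
  "rows": [
    {"fingers": -1, "x": -0.0097, "y": -0.0365, "z": 0, "ax": 0, "ay": 0, "az": 0},
    {"fingers": -1, "x": -0.0097, "y": -0.0365, "z": 0, "ax": 0, "ay": 0, "az": 0},
    {"fingers": -1, "x": -0.0097, "y": -0.0365, "z": 0, "ax": 0, "ay": 0, "az": 0},
    {"fingers": -1, "x": -0.0097, "y": -0.0365, "z": 0, "ax": 0, "ay": 0, "az": 0},
    {"fingers": -1, "x": -0.0097, "y": -0.0365, "z": 0, "ax": 0, "ay": 0, "az": 0},
    {"fingers": -1, "x": -0.0097, "y": -0.0365, "z": 0, "ax": 0, "ay": 0, "az": 0},
    {"fingers": -1, "x": -0.0097, "y": -0.0365, "z": 0, "ax": 0, "ay": 0, "az": 0},
    {"fingers": -1, "x": -0.0097, "y": -0.0365, "z": 0, "ax": 0, "ay": 0, "az": 0},
    {"fingers": -1, "x": -0.0097, "y": -0.0365, "z": 0, "ax": 0, "ay": 0, "az": 0},
    {"fingers": -1, "x": -0.0097, "y": -0.0365, "z": 0, "ax": 0, "ay": 0, "az": 0}
  ]
}}

```text
clock: 2.18
tcp_pos: [0.5335, -0.015, 0.2946]
orientation: [0.36, -3.12, -0.0]
contact_force: [-0.2, 0.4, -0.1]
grip_width: -0.0002
gripper_force: 0.0
```

Run:
```python
from bench import r
import cv2,pickle
f=r.grab_frame("wrist");pickle.dump(f,open("w1.pkl","wb"))
cv2.imwrite("pics/w1.png",f["frame"][:,:,::-1])
o=r.get_obs();print(o["clock"],o["tcp_pos"],o["orientation"],o["joints"]);print(f["world_from_camera"])
```

```text
2.2333 [ 0.53606416 -0.02292736  0.29511258] [-0.34741817  3.12090175 -0.00733037] [-0.42823394  0.20897176  0.41410943  1.85699414 -0.08905538  1.09264692
  1.81127211]
[[-2.27234106e-01  9.22808229e-01  3.11110325e-01  4.54076188e-01]
 [ 9.73840158e-01  2.15296238e-01  7.26834053e-02 -3.28500268e-02]
 [ 9.19619489e-05  3.19487876e-01 -9.47590359e-01  4.18346493e-01]
 [ 0.00000000e+00  0.00000000e+00  0.00000000e+00  1.00000000e+00]]
```

View pics/w1.png

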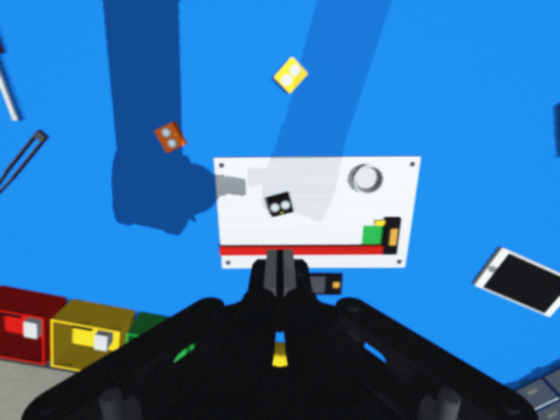

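The wrist view shows the plate with its corners at about (216,157), (420,157), (406,268) and (221,268). The black module is at (279,204), the rail at row ~250, and the dish at (365,178).

Run:
```python
from bench import r
import cv2,pickle
f=r.grab_frame("wrist");pickle.dump(f,open("w2.pkl","wb"))
a=cv2.resize(f["frame"][150:275,210:425],None,fx=3.7,fy=3.7,interpolation=cv2.INTER_CUBIC)
b=cv2.resize(f["frame"][185:225,255:305],None,fx=6,fy=6,interpolation=cv2.INTER_CUBIC)
a[:]=a; import numpy as np
c=np.zeros((a.shape[0],a.shape[1],3),np.uint8);c[:]=a
cv2.imwrite("pics/w2.png",a[:,:,::-1])
# dark mask of module
hsv=f["frame"][185:225,255:305].astype(int)
m=(hsv.max(2)<90).astype(np.uint8)
n,l,s,ce=cv2.connectedComponentsWithStats(m);k=1+s[1:,4].argmax()
h=cv2.findContours((l==k).astype(np.uint8),0,2)[0][0]
print(s,cv2.boxPoints(cv2.minAreaRect(h))+[255,185],cv2.minAreaRect(h))
o=r.get_obs();print(o["tcp_pos"],o["orientation"]);
```

```text
[[   0    0   50   40 1741]
 [  20    6   23   16  179]
 [  24   19   22   11   80]] [[273.7076931  196.26153755]
 [295.53845978 190.307693  ]
 [298.23845673 200.20769119]
 [276.40769196 206.16153526]] ((30.97307586669922, 13.234614372253418), (10.261577606201172, 22.628093719482422), 74.74488067626953)
[ 0.53463003 -0.01995389  0.2948097 ] [ 0.34588614 -3.1223218   0.00517953]
```

View pics/w2.png

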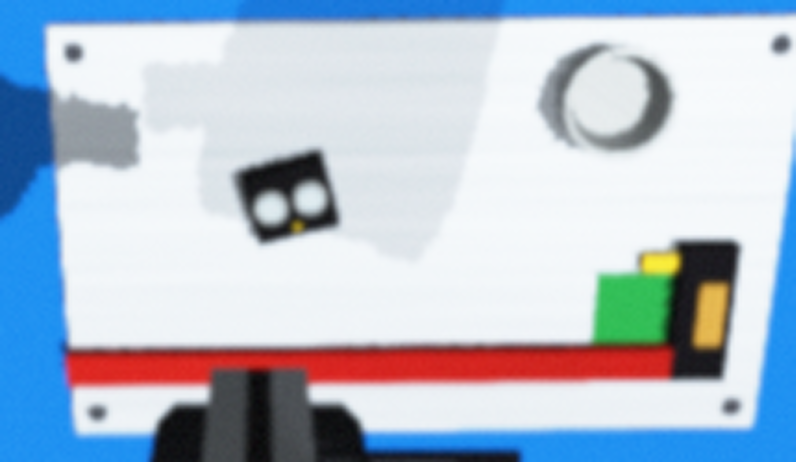

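Run:
```python
import pickle
from h import *
from scipy.optimize import least_squares
f=pickle.load(open("w2.pkl","rb"))
P=lambda q:(210+(q[0]-1.35)/3.7,150+(q[1]-1.35)/3.7)
D={(-85,-140):(46,25),(-85,140):(800,14),(85,140):(752,427),(85,-140):(75,434)}
def pt(p,x,y,z): c,s=np.cos(p[2]),np.sin(p[2]);return [p[0]+c*x-s*y,p[1]+s*x+c*y,z]
fun=lambda p:np.concatenate([w2p(f,pt(p,x/1e3,y/1e3,.008))-P(q) for (x,y),q in D.items()])
s=least_squares(fun,[.593,.053,.234]);p=s.x;print(p,s.fun.round(1))
def toj(W,p=p):c,s=np.cos(p[2]),np.sin(p[2]);v=np.array(W)[:2]-p[:2];return (np.array([c*v[0]+s*v[1],-s*v[0]+c*v[1]])*1e3).round(1)
for nm,q,z in[("m bot L",(262,242),.022),("m bot R",(338,222),.022),("m top L base",(236,172),.008),("m top R base",(320,150),.008),("lensL",(270,208),.022),("lensR",(311,199),.022),("rail far L",(68,348),.016),("rail R",(672,345),.016),("green TL",(598,274),.008)]:
    print(nm,toj(p2w(f,*P(q),z)))
print("tcp",toj([.53463,-.01995]), toj([.53463,-.01995],[.5935,.053,.2341]))
```

```text
[0.5955721  0.05265203 0.2383926 ] [-1.5  0.5  2.3  0.  -0.3 -0.3 -0.6  0.2]
m bot L [ -4.7 -60.1]
m bot R [-12.3 -31.5]
m top L base [-28.1 -69.6]
m top R base [-36.3 -37.6]
lensL [-18.2 -56.9]
lensR [-21.5 -41.6]
rail far L [  41.3 -137.6]
rail R [ 43.5 100.7]
green TL [16.2 71.7]
tcp [-76.4 -56.2] [-74.2 -57.3]
```

>>> {"api": "arm_command", "payload": {
  "rows": [
    {"fingers": -0.67, "x": -0.013, "y": 0.01, "z": 0.03, "ax": 0, "ay": 0, "az": 0},
    {"fingers": -0.67, "x": 0, "y": 0, "z": 0.035, "ax": 0, "ay": 0, "az": 0},
    {"fingers": -0.67, "x": 0, "y": 0, "z": 0.035, "ax": 0, "ay": 0, "az": 0},
    {"fingers": -0.67, "x": 0, "y": 0, "z": 0.035, "ax": 0, "ay": 0, "az": 0},
    {"fingers": -0.67, "x": 0, "y": 0, "z": 0.035, "ax": 0, "ay": 0, "az": 0},
    {"fingers": -0.67, "x": 0, "y": 0, "z": 0.03, "ax": 0, "ay": 0, "az": 0},
    {"fingers": -0.67, "x": 0, "y": 0, "z": 0.025, "ax": 0, "ay": 0, "az": 0},
    {"fingers": -0.67, "x": 0, "y": 0, "z": 0.015, "ax": 0, "ay": 0, "az": 0},
    {"fingers": -0.67, "x": 0, "y": 0, "z": 0.01, "ax": 0, "ay": 0, "az": 0},
    {"fingers": -0.67, "x": 0, "y": 0, "z": 0, "ax": 0, "ay": 0, "az": 0}
  ]
}}

```text
clock: 3.12
tcp_pos: [0.5419, -0.0002, 0.0431]
orientation: [0.363, -3.116, 0.0]
contact_force: [0.1, 0.4, -0.1]
grip_width: 0.0141
gripper_force: 0.0
```

```bash
cat > look.py <<'E'
import sys,cv2,pickle
from bench import r
from h import *
n=sys.argv[1];f=r.grab_frame(n);o=r.get_obs()
pickle.dump(f,open(n+"_l.pkl","wb"))
if len(sys.argv)>3:
    x0,y0,x1,y1=map(int,sys.argv[3:7]);a=f["frame"][y0:y1,x0:x1];k=float(sys.argv[7])
    cv2.imwrite("pics/"+sys.argv[2],cv2.resize(a,None,fx=k,fy=k,interpolation=cv2.INTER_CUBIC)[:,:,::-1])
J=np.array([.594,.053]);c,s=np.cos(.235),np.sin(.235)
v=o["tcp_pos"][:2]-J
a=o["orientation"]/np.linalg.norm(o["orientation"])
print("t",o["clock"],"jig",np.round(np.array([c*v[0]+s*v[1],-s*v[0]+c*v[1],o["tcp_pos"][2]])*1e3,1),"F",o["contact_force"].round(1),"grip",o["grip_width"],"tooly",np.arctan2(2*a[1]**2-1,2*a[0]*a[1])-np.pi/2)
E
python3 look.py side s1.png 205 130 355 260 5
```

```text
t 3.1667 jig [-62.  -40.   44.5] F [ 1.2 -0.9  0.8] grip 0.013812665697568893 tooly 0.23256434660754577
```

View pics/s1.png

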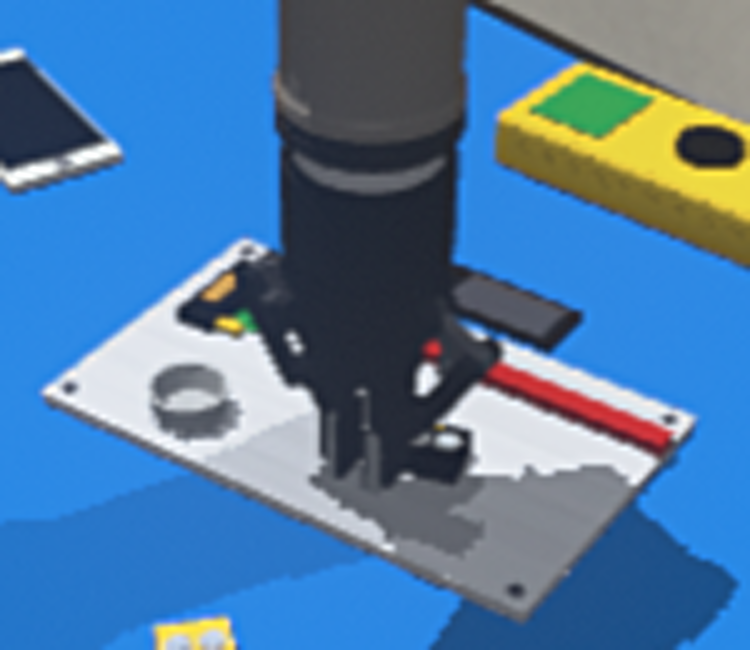

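The fingers stand beside the module on the side away from the rail, with tips at about (342,472) and (380,485) and the module at (440,455). They sit slightly high and about 7 mm too far towards +y, so I correct that before pushing.

>>> {"api": "arm_command", "payload": {
  "rows": [
    {"fingers": -0.67, "x": 0, "y": -0.007, "z": 0.005, "ax": 0, "ay": 0, "az": 0},
    {"fingers": -0.67, "x": 0, "y": 0, "z": 0.007, "ax": 0, "ay": 0, "az": 0},
    {"fingers": -0.67, "x": 0, "y": 0, "z": 0, "ax": 0, "ay": 0, "az": 0},
    {"fingers": -0.67, "x": 0, "y": 0, "z": 0, "ax": 0, "ay": 0, "az": 0}
  ]
}}

```text
clock: 3.5
tcp_pos: [0.5455, -0.0075, 0.0335]
orientation: [-0.366, 3.12, 0.0]
contact_force: [0.3, 0.8, -0.4]
grip_width: 0.0137
gripper_force: 0.0
```

```bash
python3 look.py side
```

```text
t 3.55 jig [-61.1 -47.4  33.6] F [ 0.1  0.7 -1. ] grip 0.013823257449685348 tooly 0.23385808857510582
```

>>> {"api": "arm_command", "payload": {
  "rows": [
    {"fingers": -0.67, "x": -0.002, "y": 0, "z": 0.003, "ax": 0, "ay": 0, "az": 0},
    {"fingers": -0.67, "x": -0.004, "y": 0, "z": 0, "ax": 0, "ay": 0, "az": 0},
    {"fingers": -0.67, "x": -0.004, "y": 0, "z": 0, "ax": 0, "ay": 0, "az": 0},
    {"fingers": -0.67, "x": -0.004, "y": 0, "z": 0, "ax": 0, "ay": 0, "az": 0},
    {"fingers": -0.67, "x": -0.004, "y": 0, "z": 0, "ax": 0, "ay": 0, "az": 0},
    {"fingers": -0.67, "x": -0.004, "y": 0, "z": 0, "ax": 0, "ay": 0, "az": 0},
    {"fingers": -0.67, "x": -0.004, "y": 0, "z": 0, "ax": 0, "ay": 0, "az": 0},
    {"fingers": -0.67, "x": -0.004, "y": 0, "z": 0, "ax": 0, "ay": 0, "az": 0},
    {"fingers": -0.67, "x": -0.004, "y": 0, "z": 0, "ax": 0, "ay": 0, "az": 0},
    {"fingers": -0.67, "x": -0.004, "y": 0, "z": 0, "ax": 0, "ay": 0, "az": 0}
  ]
}}

```text
clock: 4.38
tcp_pos: [0.5828, 0.0017, 0.0303]
orientation: [0.367, -3.12, -0.0]
contact_force: [-0.6, 0.2, 0.2]
grip_width: 0.0141
gripper_force: 0.1
```

>>> {"api": "arm_command", "payload": {
  "rows": [
    {"fingers": -0.67, "x": -0.004, "y": 0, "z": 0, "ax": 0, "ay": 0, "az": 0},
    {"fingers": -0.67, "x": -0.004, "y": 0, "z": 0, "ax": 0, "ay": 0, "az": 0},
    {"fingers": -0.67, "x": -0.004, "y": 0, "z": 0, "ax": 0, "ay": 0, "az": 0},
    {"fingers": -0.67, "x": -0.003, "y": 0, "z": 0, "ax": 0, "ay": 0, "az": 0},
    {"fingers": -0.67, "x": -0.003, "y": 0, "z": 0, "ax": 0, "ay": 0, "az": 0},
    {"fingers": -0.67, "x": -0.003, "y": 0, "z": 0, "ax": 0, "ay": 0, "az": 0},
    {"fingers": -0.67, "x": 0, "y": 0, "z": 0, "ax": 0, "ay": 0, "az": 0},
    {"fingers": -0.67, "x": 0, "y": 0, "z": 0, "ax": 0, "ay": 0, "az": 0}
  ]
}}

```text
clock: 5.05
tcp_pos: [0.6029, 0.0065, 0.0303]
orientation: [0.367, -3.12, -0.0]
contact_force: [0.0, -0.0, -0.1]
grip_width: 0.0139
gripper_force: 0.0
```

```bash
python3 look.py scene s2.png 240 180 385 275 5
```

```text
t 5.1 jig [ -2.3 -47.3  30.3] F [ 0.6 -1.1 -0.4] grip 0.01374969983420456 tooly 0.23428167780448717
```

View pics/s2.png

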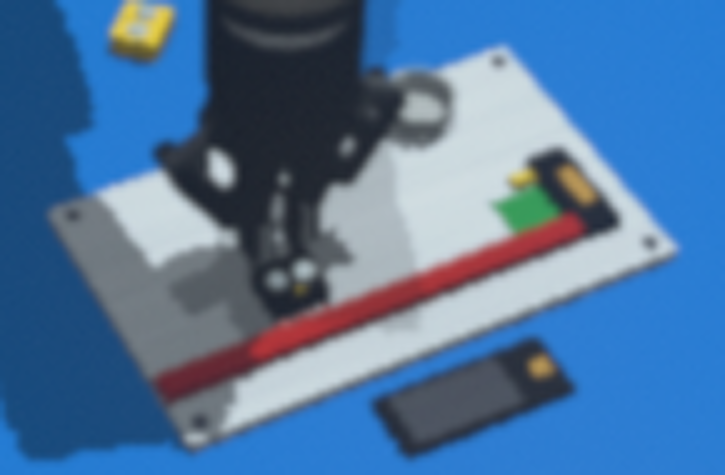

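The module, at (290,285), is squared against the fingers and just short of the rail. I keep pushing until contact.

>>> {"api": "arm_command", "payload": {
  "rows": [
    {"fingers": -0.67, "x": -0.002, "y": 0, "z": 0, "ax": 0, "ay": 0, "az": 0},
    {"fingers": -0.67, "x": -0.002, "y": 0, "z": 0, "ax": 0, "ay": 0, "az": 0},
    {"fingers": -0.67, "x": -0.002, "y": 0, "z": 0, "ax": 0, "ay": 0, "az": 0},
    {"fingers": -0.67, "x": -0.001, "y": 0, "z": 0, "ax": 0, "ay": 0, "az": 0},
    {"fingers": -0.67, "x": 0, "y": 0, "z": 0, "ax": 0, "ay": 0, "az": 0},
    {"fingers": -0.67, "x": 0, "y": 0, "z": 0, "ax": 0, "ay": 0, "az": 0}
  ]
}}

```text
clock: 5.6
tcp_pos: [0.6097, 0.0081, 0.0303]
orientation: [-0.367, 3.12, -0.0]
contact_force: [0.0, 0.6, -0.0]
grip_width: 0.0138
gripper_force: 0.0
```

>>> {"api": "arm_command", "payload": {
  "rows": [
    {"fingers": -0.67, "x": -0.0015, "y": 0, "z": 0, "ax": 0, "ay": 0, "az": 0},
    {"fingers": -0.67, "x": 0, "y": 0, "z": 0, "ax": 0, "ay": 0, "az": 0},
    {"fingers": -0.67, "x": 0, "y": 0, "z": 0, "ax": 0, "ay": 0, "az": 0}
  ]
}}

```text
clock: 5.85
tcp_pos: [0.6112, 0.0085, 0.0303]
orientation: [-0.367, 3.12, 0.0]
contact_force: [-0.2, -0.6, 0.2]
grip_width: 0.014
gripper_force: 0.0
```

```bash
python3 look.py scene
```

```text
t 5.9 jig [  6.3 -47.4  30.3] F [-0.7 -0.5  0.8] grip 0.014046219534792105 tooly 0.234183423224962
```

>>> {"api": "arm_command", "payload": {
  "rows": [
    {"fingers": -0.67, "x": -0.001, "y": 0, "z": 0, "ax": 0, "ay": 0, "az": 0},
    {"fingers": -0.67, "x": 0, "y": 0, "z": 0, "ax": 0, "ay": 0, "az": 0},
    {"fingers": -0.67, "x": 0, "y": 0, "z": 0, "ax": 0, "ay": 0, "az": 0}
  ]
}}

```text
clock: 6.15
tcp_pos: [0.6117, 0.0085, 0.0302]
orientation: [0.367, -3.119, 0.0]
contact_force: [-2.3, -0.4, -0.4]
grip_width: 0.0137
gripper_force: 0.7
```

>>> {"api": "arm_command", "payload": {
  "rows": [
    {"fingers": -0.67, "x": -0.001, "y": 0, "z": 0, "ax": 0, "ay": 0, "az": 0},
    {"fingers": -0.67, "x": 0, "y": 0, "z": 0, "ax": 0, "ay": 0, "az": 0},
    {"fingers": -0.67, "x": 0, "y": 0, "z": 0, "ax": 0, "ay": 0, "az": 0}
  ]
}}

```text
clock: 6.4
tcp_pos: [0.6118, 0.0085, 0.03]
orientation: [0.366, -3.118, -0.0]
contact_force: [-5.2, -1.7, 2.2]
grip_width: 0.014
gripper_force: 2.7
```

```bash
python3 look.py side s3.png 255 170 355 245 7
```

```text
t 6.45 jig [  7.  -47.4  30. ] F [-5.5 -1.   3.3] grip 0.013576321419140744 tooly 0.2339294250414321
```

View pics/s3.png

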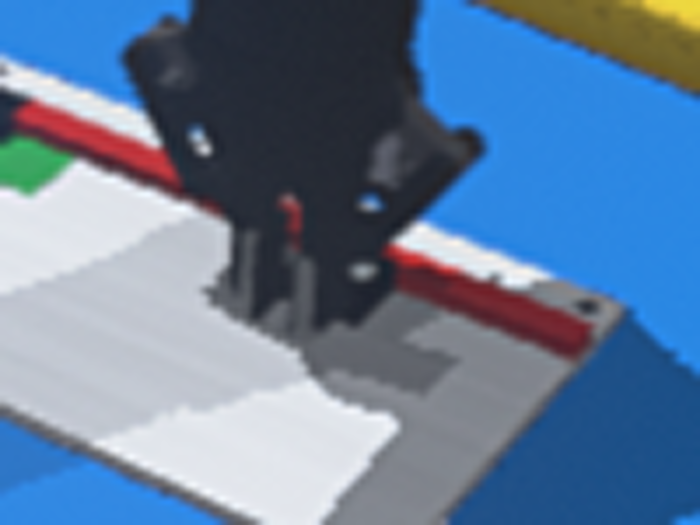

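The module is flush on the rail with 5.5 N of contact force. Now I back off, shut the fingers, and go round behind its -y face.

>>> {"api": "arm_command", "payload": {
  "rows": [
    {"fingers": -0.67, "x": 0.006, "y": 0, "z": 0, "ax": 0, "ay": 0, "az": 0},
    {"fingers": -1, "x": 0.012, "y": 0, "z": 0, "ax": 0, "ay": 0, "az": 0},
    {"fingers": -1, "x": 0, "y": 0, "z": 0, "ax": 0, "ay": 0, "az": 0},
    {"fingers": -1, "x": 0, "y": -0.016, "z": 0, "ax": 0, "ay": 0, "az": 0},
    {"fingers": -1, "x": 0, "y": -0.016, "z": 0, "ax": 0, "ay": 0, "az": 0},
    {"fingers": -1, "x": 0, "y": -0.016, "z": 0, "ax": 0, "ay": 0, "az": 0},
    {"fingers": -1, "x": 0, "y": 0, "z": 0, "ax": 0, "ay": 0, "az": 0},
    {"fingers": -1, "x": 0, "y": 0, "z": 0, "ax": 0, "ay": 0, "az": 0},
    {"fingers": -1, "x": 0, "y": 0, "z": 0, "ax": 0, "ay": 0, "az": 0}
  ]
}}

```text
clock: 7.2
tcp_pos: [0.607, -0.0409, 0.0303]
orientation: [-0.368, 3.119, 0.001]
contact_force: [-0.4, -0.4, -0.4]
grip_width: -0.0001
gripper_force: 0.0
```

```bash
python3 look.py scene
```

```text
t 7.25 jig [ -9.2 -93.8  30.2] F [0.3 0.1 0.2] grip -1.9283654584795965e-05 tooly 0.23565438283213647
```

Clear behind it. I move across to the module's centre line, with jig x about 30.

>>> {"api": "arm_command", "payload": {
  "rows": [
    {"fingers": -1, "x": -0.014, "y": -0.002, "z": 0, "ax": 0, "ay": 0, "az": 0},
    {"fingers": -1, "x": -0.014, "y": 0, "z": 0, "ax": 0, "ay": 0, "az": 0},
    {"fingers": -1, "x": -0.011, "y": 0, "z": 0, "ax": 0, "ay": 0, "az": 0},
    {"fingers": -1, "x": 0, "y": 0, "z": 0, "ax": 0, "ay": 0, "az": 0},
    {"fingers": -1, "x": 0, "y": 0, "z": 0, "ax": 0, "ay": 0, "az": 0},
    {"fingers": -1, "x": 0, "y": 0, "z": 0, "ax": 0, "ay": 0, "az": 0}
  ]
}}

```text
clock: 7.75
tcp_pos: [0.6441, -0.0344, 0.03]
orientation: [0.368, -3.119, -0.0]
contact_force: [-1.0, -1.1, 0.2]
grip_width: -0.0003
gripper_force: 0.0
```

```bash
python3 look.py scene s4.png 240 180 385 275 5
```

```text
t 7.8 jig [ 28.2 -96.9  30.1] F [-0.4  0.5  0.3] grip 0.000162311747899402 tooly 0.2345008039261116
```

View pics/s4.png

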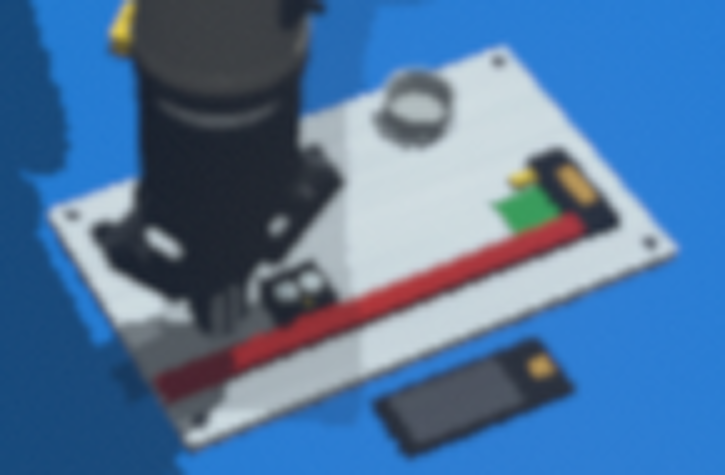

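The module is flush on the rail at about (300,290), and the shut fingers at (222,315) are in line behind it. I slide now and track the module by template matching on its lenses.

>>> {"api": "arm_command", "payload": {
  "rows": [
    {"fingers": -1, "x": 0, "y": 0.004, "z": 0, "ax": 0, "ay": 0, "az": 0},
    {"fingers": -1, "x": -0.0002, "y": 0.004, "z": 0, "ax": 0, "ay": 0, "az": 0},
    {"fingers": -1, "x": -0.0002, "y": 0.004, "z": 0, "ax": 0, "ay": 0, "az": 0},
    {"fingers": -1, "x": -0.0002, "y": 0.004, "z": 0, "ax": 0, "ay": 0, "az": 0},
    {"fingers": -1, "x": -0.0002, "y": 0.004, "z": 0, "ax": 0, "ay": 0, "az": 0},
    {"fingers": -1, "x": -0.0002, "y": 0.004, "z": 0, "ax": 0, "ay": 0, "az": 0},
    {"fingers": -1, "x": 0, "y": 0, "z": 0, "ax": 0, "ay": 0, "az": 0}
  ]
}}

```text
clock: 8.38
tcp_pos: [0.6403, -0.0097, 0.0302]
orientation: [0.369, -3.12, -0.001]
contact_force: [0.1, 1.1, 0.6]
grip_width: -0.0001
gripper_force: 0.0
```

```bash
cp scene_l.pkl tpl.pkl
cat > trk.py <<'E'
import pickle,cv2
from h import *
def loc(f):
    t=pickle.load(open("tpl.pkl","rb"))["frame"];k=4
    up=lambda a:cv2.resize(a,None,fx=k,fy=k,interpolation=cv2.INTER_CUBIC)
    T=up(t[229:243,292:308]);I=up(f["frame"][180:275,240:385])
    m=cv2.matchTemplate(I,T,cv2.TM_CCOEFF_NORMED);_,s,_,q=cv2.minMaxLoc(m)
    u,v=240+q[0]/k+7.6,180+q[1]/k+7
    P=p2w(f,u,v,.022);c,si=np.cos(.235),np.sin(.235);w=P[:2]-[.594,.053]
    return (round(u,1),round(v,1)),round(s,2),np.round([c*w[0]+si*w[1],-si*w[0]+c*w[1]],4)
print("before",loc(pickle.load(open("tpl.pkl","rb"))));
E
cat > st.sh <<'E'
python3 look.py scene; python3 -c "
from trk import *
print(loc(pickle.load(open('scene_l.pkl','rb'))))"
E
bash st.sh
```

```text
t 8.4333 jig [ 30.4 -72.4  30.3] F [-0.7 -0.6  0.1] grip -6.624868326055082e-05 tooly 0.2353783480068512
before ((299.6, 236.0), 1.0, array([ 0.0276, -0.0509]))
((303.6, 235.0), 0.83, array([ 0.0292, -0.0403]))
```

>>> {"api": "arm_command", "payload": {
  "rows": [
    {"fingers": -1, "x": 0, "y": 0.004, "z": 0, "ax": 0, "ay": 0, "az": 0},
    {"fingers": -1, "x": 0, "y": 0.004, "z": 0, "ax": 0, "ay": 0, "az": 0},
    {"fingers": -1, "x": 0, "y": 0.004, "z": 0, "ax": 0, "ay": 0, "az": 0},
    {"fingers": -1, "x": 0, "y": 0.004, "z": 0, "ax": 0, "ay": 0, "az": 0},
    {"fingers": -1, "x": 0, "y": 0.004, "z": 0, "ax": 0, "ay": 0, "az": 0},
    {"fingers": -1, "x": -0.0002, "y": 0.004, "z": 0, "ax": 0, "ay": 0, "az": 0},
    {"fingers": -1, "x": 0, "y": 0.004, "z": 0, "ax": 0, "ay": 0, "az": 0},
    {"fingers": -1, "x": 0, "y": 0, "z": 0, "ax": 0, "ay": 0, "az": 0}
  ]
}}

```text
clock: 9.1
tcp_pos: [0.634, 0.0175, 0.0302]
orientation: [0.369, -3.12, -0.001]
contact_force: [-0.5, 0.3, 0.0]
grip_width: -0.0001
gripper_force: 0.0
```

```bash
bash st.sh
```

```text
t 9.15 jig [ 30.6 -44.5  30.3] F [-0.5 -0.4  0.4] grip 0.000445373695491262 tooly 0.235281344117922
before ((299.6, 236.0), 1.0, array([ 0.0276, -0.0509]))
((313.4, 231.2), 0.83, array([ 0.0291, -0.0123]))
```

>>> {"api": "arm_command", "payload": {
  "rows": [
    {"fingers": -1, "x": 0, "y": 0.004, "z": 0, "ax": 0, "ay": 0, "az": 0},
    {"fingers": -1, "x": 0, "y": 0.004, "z": 0, "ax": 0, "ay": 0, "az": 0},
    {"fingers": -1, "x": 0, "y": 0.004, "z": 0, "ax": 0, "ay": 0, "az": 0},
    {"fingers": -1, "x": 0, "y": 0.004, "z": 0, "ax": 0, "ay": 0, "az": 0},
    {"fingers": -1, "x": -0.0002, "y": 0.004, "z": 0, "ax": 0, "ay": 0, "az": 0},
    {"fingers": -1, "x": 0, "y": 0.004, "z": 0, "ax": 0, "ay": 0, "az": 0},
    {"fingers": -1, "x": 0, "y": 0.004, "z": 0, "ax": 0, "ay": 0, "az": 0},
    {"fingers": -1, "x": 0, "y": 0.004, "z": 0, "ax": 0, "ay": 0, "az": 0},
    {"fingers": -1, "x": 0, "y": 0, "z": 0, "ax": 0, "ay": 0, "az": 0}
  ]
}}

```text
clock: 9.9
tcp_pos: [0.6267, 0.0486, 0.0302]
orientation: [0.369, -3.12, -0.001]
contact_force: [0.2, -0.9, 1.1]
grip_width: -0.0
gripper_force: 0.0
```

```bash
bash st.sh
```

```text
t 9.95 jig [ 30.8 -12.5  30.3] F [-0.2  0.4 -0.3] grip 0.00019412021424032675 tooly 0.23526106781448997
before ((299.6, 236.0), 1.0, array([ 0.0276, -0.0509]))
((324.4, 227.0), 0.81, array([0.0291, 0.0199]))
```

>>> {"api": "arm_command", "payload": {
  "rows": [
    {"fingers": -1, "x": 0, "y": 0.004, "z": 0, "ax": 0, "ay": 0, "az": 0},
    {"fingers": -1, "x": 0, "y": 0.004, "z": 0, "ax": 0, "ay": 0, "az": 0},
    {"fingers": -1, "x": 0, "y": 0.004, "z": 0, "ax": 0, "ay": 0, "az": 0},
    {"fingers": -1, "x": 0, "y": 0.004, "z": 0, "ax": 0, "ay": 0, "az": 0},
    {"fingers": -1, "x": -0.0002, "y": 0.004, "z": 0, "ax": 0, "ay": 0, "az": 0},
    {"fingers": -1, "x": 0, "y": 0.004, "z": 0, "ax": 0, "ay": 0, "az": 0},
    {"fingers": -1, "x": 0, "y": 0.004, "z": 0, "ax": 0, "ay": 0, "az": 0},
    {"fingers": -1, "x": 0, "y": 0.004, "z": 0, "ax": 0, "ay": 0, "az": 0},
    {"fingers": -1, "x": 0, "y": 0.004, "z": 0, "ax": 0, "ay": 0, "az": 0},
    {"fingers": -1, "x": 0, "y": 0, "z": 0, "ax": 0, "ay": 0, "az": 0}
  ]
}}

```text
clock: 10.78
tcp_pos: [0.6185, 0.0836, 0.0302]
orientation: [0.369, -3.12, -0.001]
contact_force: [-0.3, 0.2, 0.6]
grip_width: 0.0002
gripper_force: 0.0
```

```bash
bash st.sh
```

```text
t 10.8333 jig [30.9 23.4 30.2] F [-0.6  1.   0.3] grip 0.00013443051602110773 tooly 0.23527327240334484
before ((299.6, 236.0), 1.0, array([ 0.0276, -0.0509]))
((279.6, 218.8), 0.74, array([-0.0475, -0.0696]))
```

```bash
python3 - <<'E'
s=open("trk.py").read()
s=s.replace("m=cv2.match","m=cv2.match",1).replace(";_,s,_,q=cv2.minMaxLoc(m)",";m[:,:(320-248)*k]=-1;_,s,_,q=cv2.minMaxLoc(m)").replace('print("before"','0 and print("before"')
open("trk.py","w").write(s)
E
bash st.sh
```

```text
t 10.8833 jig [30.9 22.9 30.3] F [-0.1 -0.2 -1.1] grip -0.00044437268303190296 tooly 0.23463835916875464
((336.4, 222.2), 0.72, array([0.0286, 0.0558]))
```

>>> {"api": "arm_command", "payload": {
  "rows": [
    {"fingers": -1, "x": 0, "y": 0.004, "z": 0, "ax": 0, "ay": 0, "az": 0},
    {"fingers": -1, "x": 0, "y": 0.004, "z": 0, "ax": 0, "ay": 0, "az": 0},
    {"fingers": -1, "x": 0, "y": 0.004, "z": 0, "ax": 0, "ay": 0, "az": 0},
    {"fingers": -1, "x": 0, "y": 0.004, "z": 0, "ax": 0, "ay": 0, "az": 0},
    {"fingers": -1, "x": -0.0002, "y": 0.003, "z": 0, "ax": 0, "ay": 0, "az": 0},
    {"fingers": -1, "x": 0, "y": 0.002, "z": 0, "ax": 0, "ay": 0, "az": 0},
    {"fingers": -1, "x": 0, "y": 0.002, "z": 0, "ax": 0, "ay": 0, "az": 0},
    {"fingers": -1, "x": 0, "y": 0.002, "z": 0, "ax": 0, "ay": 0, "az": 0},
    {"fingers": -1, "x": 0, "y": 0, "z": 0, "ax": 0, "ay": 0, "az": 0},
    {"fingers": -1, "x": 0, "y": 0, "z": 0, "ax": 0, "ay": 0, "az": 0}
  ]
}}

```text
clock: 11.72
tcp_pos: [0.6132, 0.1066, 0.0303]
orientation: [-0.367, 3.12, 0.0]
contact_force: [0.1, -0.1, 0.7]
grip_width: 0.0002
gripper_force: 0.0
```

```bash
bash st.sh
```

```text
t 11.7667 jig [31.1 47.5 30.3] F [-0.1 -0.8 -1. ] grip -0.00011934664077273776 tooly 0.23414202433723186
((354.6, 219.0), 0.71, array([0.0399, 0.104 ]))
```

>>> {"api": "arm_command", "payload": {
  "rows": [
    {"fingers": -1, "x": 0, "y": 0.001, "z": 0, "ax": 0, "ay": 0, "az": 0},
    {"fingers": -1, "x": 0, "y": 0.001, "z": 0, "ax": 0, "ay": 0, "az": 0},
    {"fingers": -1, "x": 0, "y": 0.001, "z": 0, "ax": 0, "ay": 0, "az": 0},
    {"fingers": -1, "x": 0, "y": 0, "z": 0, "ax": 0, "ay": 0, "az": 0},
    {"fingers": -1, "x": 0, "y": 0, "z": 0, "ax": 0, "ay": 0, "az": 0}
  ]
}}

```text
clock: 12.18
tcp_pos: [0.6124, 0.1096, 0.0303]
orientation: [0.367, -3.12, -0.0]
contact_force: [0.3, 0.5, -0.7]
grip_width: -0.0003
gripper_force: 0.0
```

>>> {"api": "arm_command", "payload": {
  "rows": [
    {"fingers": -1, "x": 0, "y": 0.001, "z": 0, "ax": 0, "ay": 0, "az": 0},
    {"fingers": -1, "x": 0, "y": 0, "z": 0, "ax": 0, "ay": 0, "az": 0},
    {"fingers": -1, "x": 0, "y": 0, "z": 0, "ax": 0, "ay": 0, "az": 0}
  ]
}}

```text
clock: 12.43
tcp_pos: [0.6122, 0.1105, 0.0303]
orientation: [0.367, -3.12, -0.0]
contact_force: [-0.4, 1.0, -1.2]
grip_width: 0.0001
gripper_force: 0.0
```

>>> {"api": "arm_command", "payload": {
  "rows": [
    {"fingers": -1, "x": 0, "y": 0.001, "z": 0, "ax": 0, "ay": 0, "az": 0},
    {"fingers": -1, "x": 0, "y": 0, "z": 0, "ax": 0, "ay": 0, "az": 0},
    {"fingers": -1, "x": 0, "y": 0, "z": 0, "ax": 0, "ay": 0, "az": 0}
  ]
}}

```text
clock: 12.68
tcp_pos: [0.612, 0.1115, 0.0303]
orientation: [0.367, -3.12, -0.0]
contact_force: [-0.3, -0.1, -0.0]
grip_width: 0.0002
gripper_force: 0.0
```

>>> {"api": "arm_command", "payload": {
  "rows": [
    {"fingers": -1, "x": 0, "y": 0.001, "z": 0, "ax": 0, "ay": 0, "az": 0},
    {"fingers": -1, "x": 0, "y": 0, "z": 0, "ax": 0, "ay": 0, "az": 0},
    {"fingers": -1, "x": 0, "y": 0, "z": 0, "ax": 0, "ay": 0, "az": 0}
  ]
}}

```text
clock: 12.93
tcp_pos: [0.6117, 0.1125, 0.0303]
orientation: [0.367, -3.12, -0.0]
contact_force: [-0.1, -0.5, -0.4]
grip_width: 0.0002
gripper_force: 0.0
```

>>> {"api": "arm_command", "payload": {
  "rows": [
    {"fingers": -1, "x": 0, "y": 0.001, "z": 0, "ax": 0, "ay": 0, "az": 0},
    {"fingers": -1, "x": 0, "y": 0, "z": 0, "ax": 0, "ay": 0, "az": 0},
    {"fingers": -1, "x": 0, "y": 0, "z": 0, "ax": 0, "ay": 0, "az": 0}
  ]
}}

```text
clock: 13.18
tcp_pos: [0.6115, 0.1134, 0.0303]
orientation: [0.367, -3.12, -0.0]
contact_force: [1.1, 0.2, -0.6]
grip_width: 0.0005
gripper_force: 0.0
```

```bash
bash st.sh
```

```text
t 13.2333 jig [31.1 54.7 30.3] F [-0.  -0.3 -0.1] grip -6.186643454612098e-05 tooly 0.23430691055745223
((354.9, 219.2), 0.74, array([0.041 , 0.1041]))
```

>>> {"api": "arm_command", "payload": {
  "rows": [
    {"fingers": -1, "x": 0, "y": 0.001, "z": 0, "ax": 0, "ay": 0, "az": 0},
    {"fingers": -1, "x": 0, "y": 0, "z": 0, "ax": 0, "ay": 0, "az": 0},
    {"fingers": -1, "x": 0, "y": 0, "z": 0, "ax": 0, "ay": 0, "az": 0}
  ]
}}

```text
clock: 13.48
tcp_pos: [0.6115, 0.1137, 0.0303]
orientation: [-0.366, 3.12, -0.001]
contact_force: [0.2, -2.5, 0.4]
grip_width: 0.0
gripper_force: 1.2
```

>>> {"api": "arm_command", "payload": {
  "rows": [
    {"fingers": -1, "x": 0, "y": 0.001, "z": 0, "ax": 0, "ay": 0, "az": 0},
    {"fingers": -1, "x": 0, "y": 0, "z": 0, "ax": 0, "ay": 0, "az": 0},
    {"fingers": -1, "x": 0, "y": 0, "z": 0, "ax": 0, "ay": 0, "az": 0}
  ]
}}

```text
clock: 13.73
tcp_pos: [0.6114, 0.1139, 0.0305]
orientation: [-0.365, 3.12, -0.002]
contact_force: [0.6, -5.1, 1.3]
grip_width: 0.0
gripper_force: 2.7
```

```bash
bash st.sh
python3 - <<'E'
import pickle
from h import *
f=pickle.load(open("scene_l.pkl","rb"));t=pickle.load(open("d0.pkl","rb"))["scene"]
# brightness profile along jig y at module top height, x=+31-ish
c,s=np.cos(.235),np.sin(.235)
for x in(27,31,35):
  row=[]
  for y in range(56,116,3):
    u,v=w2p(f,[.594+c*x/1e3-s*y/1e3,.053+s*x/1e3+c*y/1e3,.022]);row.append(int(cv2.getRectSubPix(f["frame"],(1,1),(float(u),float(v)))[0,0].mean()))
  print(x,row)
E
```

```text
t 13.7833 jig [31.1 55.2 30.4] F [ 1.4 -6.   1. ] grip 0.00029574899805232175 tooly 0.23314748629172843
((354.6, 219.0), 0.74, array([0.0399, 0.104 ]))
27 [63, 70, 67, 61, 65, 67, 83, 115, 115, 86, 74, 105, 132, 134, 99, 67, 80, 105, 115, 110]
31 [72, 68, 62, 65, 62, 68, 101, 127, 115, 82, 83, 113, 138, 137, 99, 69, 83, 107, 117, 115]
35 [67, 64, 65, 60, 52, 57, 76, 85, 73, 59, 64, 84, 101, 96, 70, 60, 80, 106, 117, 117]
```

The contact force is 6 N against the stop and the lens midpoint sits at jig y ≈ 85, so the module is home. I retreat straight back and up.

>>> {"api": "arm_command", "payload": {
  "rows": [
    {"fingers": -1, "x": 0, "y": -0.002, "z": 0, "ax": 0, "ay": 0, "az": 0},
    {"fingers": -1, "x": 0, "y": -0.008, "z": 0, "ax": 0, "ay": 0, "az": 0},
    {"fingers": -1, "x": 0, "y": -0.015, "z": 0, "ax": 0, "ay": 0, "az": 0},
    {"fingers": -1, "x": 0, "y": -0.015, "z": -0.005, "ax": 0, "ay": 0, "az": 0},
    {"fingers": -1, "x": 0.01, "y": -0.01, "z": -0.03, "ax": 0, "ay": 0, "az": 0},
    {"fingers": -1, "x": 0.02, "y": 0, "z": -0.035, "ax": 0, "ay": 0, "az": 0},
    {"fingers": -1, "x": 0.02, "y": 0, "z": -0.035, "ax": 0, "ay": 0, "az": 0},
    {"fingers": -1, "x": 0.02, "y": 0, "z": -0.035, "ax": 0, "ay": 0, "az": 0},
    {"fingers": -1, "x": 0.02, "y": 0, "z": -0.03, "ax": 0, "ay": 0, "az": 0},
    {"fingers": -1, "x": 0, "y": 0, "z": 0, "ax": 0, "ay": 0, "az": 0}
  ]
}}

```text
clock: 14.62
tcp_pos: [0.5352, 0.044, 0.2062]
orientation: [-0.362, 3.114, 0.004]
contact_force: [0.1, 0.1, -0.1]
grip_width: -0.0003
gripper_force: 0.0
```

>>> {"api": "arm_command", "payload": {
  "rows": [
    {"fingers": -1, "x": 0, "y": 0, "z": 0, "ax": 0, "ay": 0, "az": 0},
    {"fingers": -1, "x": 0, "y": 0, "z": 0, "ax": 0, "ay": 0, "az": 0},
    {"fingers": -1, "x": 0, "y": 0, "z": 0, "ax": 0, "ay": 0, "az": 0}
  ]
}}

```text
clock: 14.87
tcp_pos: [0.535, 0.0459, 0.1994]
orientation: [0.367, -3.119, 0.0]
contact_force: [0.2, -0.2, -0.0]
grip_width: 0.0
gripper_force: 0.0
```

```bash
bash st.sh
python3 - <<'E'
import pickle
from bench import r
from h import *
c,s=np.cos(.235),np.sin(.235)
W=lambda x,y,z:[.594+c*x/1e3-s*y/1e3,.053+s*x/1e3+c*y/1e3,z]
for n in("wrist","scene"):
  f=r.grab_frame(n)
  print(n)
  for y in range(60,112,4):  # grid of RGB-> letters, at top height
    L=""
    for x in range(5,65,3):
      u,v=w2p(f,W(x,y,.022 if n=="wrist" else .02))
      if not(0<=u<559 and 0<=v<419): L+="?";continue
      p=cv2.getRectSubPix(f["frame"],(1,1),(float(u),float(v)))[0,0].astype(int)
      R,G,B=p
      L+="K" if p.max()<75 else "r" if R>1.6*G and R>1.6*B else "y" if R>1.4*B and G>1.3*B else "g" if G>1.3*R and G>1.3*B else "b" if B>1.5*R else "W" if p.min()>140 else "."
    print(y,L)
E
```

```text
t 14.9167 jig [-59.1   6.8 199.2] F [0.  0.1 0.1] grip 0.0001076267922084607 tooly 0.23446333699887711
((354.9, 219.0), 0.69, array([0.0402, 0.1046]))
wrist
60 WWWWWWWWWWWWrrrrrWWW
64 WWWW.WWWW.W.rrrrrWWW
68 WWWKKKKKKKKKKrrrrWWW
72 WWgKKKKK.WW.KKrrrWWW
76 WWgKKKK.WWWWKKrrrWWW
80 WWgKKKK.WWWWKKrrrWWW
84 yygKKKKKK..KyyrrrWWW
88 yyyKKKKKWWW.KKrrrWWW
92 yyyKKKK.WWWWKKrrrWWW
96 yyyKKKKKWWW.KKrrrWWW
100 KKKKKKKKKKKKKKKKKWWW
104 KKKKKKKKKKKKKKKKK.WW
108 KKKKyyyyyyyyyKKKK.WW
scene
60 WWWWWWWW.......rrrrr
64 WWWWWW........rrrrr.
68 WWWWW..KKKKKKKrrrrrr
72 WWWW.......KKKrrrrrr
76 WWWW...WW...KKrrrrrr
80 WWW....WWW..KKrrrrr.
84 WWWy.......KK.rrrrr.
88 WWWyy.......K.rrrrrr
92 WWyy...WWW..KKrrrrr.
96 W...K..WW..KKKrrrrr.
100 ..KKKK....KKKKK..KKK
104 ..KKKK........KKKKKK
108 ..KK.yyyyyyyyyKKKKKK
```

The module is square, with no gap at the rail or the stop, and the arm is clear. Handing in.

```bash
python3 -c "
from bench import r
print(r.hand_in())"
```

```text
the job is handed in; nothing more can be done
None
```

The job is handed in: the last images show the module square in the corner pocket, with no visible gap at the rail or the end stop. It was only pushed, the arm stands clear, and about 15 s of the 58 s were used. The hand-in gave no verdict back.

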